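# Hang the snap gauge on the hook inside the gauge cabinet

## Task

Take the steel snap gauge out of its wooden stand, reach down with it through the narrow opening in the top of the gauge cabinet and hang it by its eye on the spring-backed hook inside: eye over the tip, press the spring plate back, lower the gauge fully home behind the tip, where the plate's boss clicks into the eye, and let go, so that it hangs still and upright. The hook is clamped somewhere on its slide and must be found by feel: push gently, a few newtons at a time, so that it is not forced. Do not touch the frame of the opening at all, and leave the two spindles and the plastic gauge case alone.

Things in the scene. Friction and masses are not known exactly. Their poses are not given: they have to be found in the camera images.
- gauge: flat steel snap gauge 8 mm thick, 142 mm tall, 0.2 to 0.33 kg, upright in the stand's slot, two jaws down, outer width 52 mm. Origin: centre of its underside (jaw feet). z up, x along the 8 mm thickness, y across the width. Solid neck 24 mm wide from z=41 up to the eye at z=85; tab 20 mm wide from z=104 to 142. Same front and back: either face may go to the hook.
- eye (a point): centre of the gauge's hanging hole, 85 mm above its feet; the hole runs along the gauge's x, is octagonal, 22 mm across flats, with a corner on top and one at the bottom (23.8 mm apart); the eye's outside is about 40 mm
- grip (a point): point on the gauge's tab, 45 mm above the eye centre and 12 mm below the tab's top, where the fingers pinch the 8 mm thickness
- stand: fixed wooden block 90 mm (x) by 80 mm (y) by 40 mm high; origin: centre of its underside. An open slot 12 mm wide runs along its y across the whole top, its floor 10 mm above the origin; the gauge stands in it
- cabinet: grey steel cabinet 240 mm (x) by 170 mm (y) by 195 mm high; origin: centre of its underside. Its top is the frame with the opening; its +-y sides have windows. Inside, in the cabinet's plane y=0, a steel hook points along the cabinet's -x: level round pin 8 mm thick, its outer end turned up to 13 mm above the pin's axis. All contact forces on it added up (spring clamp too) must stay below 30 N.
- frame: flat grey sheet-steel frame round the opening, on top of the cabinet, 10 mm thick, top face 195 mm and underside 185 mm above the cabinet's origin; its origin is on the cabinet's axis at 190 mm height. It must not be touched.
- opening (a point): centre of the opening, in the plane of the frame's top face; the opening is 185 mm along the cabinet's x (from x=-95 to x=+90 mm) and 76 mm along its y (+-38 mm)
- spindle_a: bystander: stepped dark steel spindle standing upright, 42 mm thick, 105 mm tall; origin: centre of its underside
- spindle_b: bystander: a second spindle just like the other
- gauge_case: bystander: orange plastic gauge case 50 x 90 x 32 mm lying on the bench; origin: centre of its underside
- hook_zone (a point): middle of the range where the hook may be clamped, 134 mm above the cabinet's origin, x=0; NOT the hook itself. The hook's place is not measured: the face of its spring plate (at rest) lies anywhere within 15 mm of this point along cabinet x, its pin axis within 10 mm in height. The very outer end of the tip is 13.5 mm from that face (toward -x); the clamp slips at about 60 N.
- cabinet_floor (a point): cabinet's inner floor, 6 mm above its underside. Round the pin is the spring plate, 30 mm wide in y, 18 mm below to 8 mm above the pin's axis, at rest 4 mm from the tip's inside; with the eye over the tip the 8 mm thick gauge must press it back 7 to 11 mm (6 to 8.7 N), then be lowered behind the tip until the pin carries it. Home: eye centre 7.6 mm below the pin's axis.
- plunger (a joint): travel of the hook's spring plate (m): 0 at rest (out toward the tip), up to 0.011 pressed back toward cabinet +x (2 N + 0.6 N per mm, then rigid). Its face carries a boss 3 mm proud, 8 mm wide, 8 to 15.5 mm below the pin's axis, that clicks into the eye under the pin when the gauge is home: it then stays at about 0.003 to 0.004; gauge held too high, 0.006 or more; no gauge, 0
Mind the look-alikes: they are no part of the job. Of the things that look like the gauge, the smaller one is meant. Several things look just like the stand: the one meant starts nearest to the robot's base.

How it is judged:
On the way, in this order (a step that is already met when the one before it is completed fails the run):
1. the gauge is lifted clear of the stand in the fingers (z of gauge in the frame of stand above 0.06 m and contact force between the fingers and gauge above 1 N), for 0.2 s.
2. the held gauge is inside the cabinet, reached in through the opening (z of eye in the frame of cabinet below 0.17 m and x of eye in the frame of cabinet between -0.09 and 0.06 m and y of eye in the frame of cabinet between -0.03 and 0.03 m and contact force between the fingers and gauge above 1 N), for 0.2 s.
At the end, for the whole second after the job is handed in: released gauge hangs on the hook: eye 112-141 mm above cabinet origin, x -24 to 20, y within 12 mm; spring plate pressed back 1.5-4.8 mm (boss in the eye); within 0.12 rad of vertical, borne by the cabinet, still (0.03 m/s, 0.4 rad/s); spindles and case within 20 mm of their start (x of eye in the frame of cabinet between -0.024 and 0.02 m and y of eye in the frame of cabinet between -0.012 and 0.012 m and z of eye in the frame of cabinet between 0.112 and 0.141 m and angle between gauge's own z axis and vertical below 0.12 rad and value of joint plunger between 0.0015 and 0.0048 m and contact force between gauge and cabinet above 0.8 N and linear speed of gauge below 0.03 m/s and angular speed of gauge below 0.4 rad/s and contact force between the fingers and gauge below 0.05 N and distance of each of spindle_a, spindle_b, gauge_case from where it was at the start of the episode below 0.02 m); the robot touches nothing.
It fails at once if the frame of the opening is touched (contact force between frame and anything else above 0.3 N).
It fails at once if the hook or cabinet is forced: its contact forces add up to over 30 N (contact force between cabinet and anything else above 30 N).
It fails at once if a spindle or the plastic gauge case is shoved or knocked over (distance of any of spindle_a, spindle_b, gauge_case from where it was at the start of the episode above 0.02 m).
It also fails if it takes over 64 s, if anything falls off the work surface, if the arm or the gripper's body presses on something with over 40 N, if the wrist force passes 120 N, or if a joint passes its speed limit or range.

## Robot

A 6-joint arm with a two-finger parallel gripper is mounted at the origin on the work surface. World frame = base frame: x ahead of the robot, y to its left, z up, the work surface at z = 0. Lengths are in m, angles in rad, forces in N, time in s.
With the tool pointing down it reaches from about 0.35 to 0.85 m from the base axis. Payload 8.1 kg.
Tool frame: the origin (TCP) lies at the centre of the arm's flange, where the gripper is bolted on; the fingertips stand 186 mm ahead of it and the grasp point (between the pads) lies 167 mm ahead of it (robot.grasp_offset is the distance from the TCP to the grasp point, in m); z points along the fingers, y is the line along which they close (so a half turn about z gives the same grasp; the last joint's range is limited). The gripper opens to 93 mm and grips with 3 to 60 N. Pads are 15 mm wide; open, the fingers measure 128 mm over their backs; the gripper's body (75 mm by 188 mm) begins 65 mm behind the grasp point.
Start: joints at [-1.312, 0.13, 1.488, -0, 1.523, -0.085], TCP at [0.202, -0.565, 0.405] pointing down, gripper open.
Joint ranges: [-2.96, 2.96], [-0.89, 2.26], [0.02, 2.5], [-1.34, 4.48], [0, 2.73], [-2.66, 2.66]. Speed limits (rad/s): [2.39, 2.39, 2.79, 3.14, 3.14, 3.14].

## Interface

Orientations are given as a rotation vector (axis times angle).
In Python, from plant import robot gives the robot as it stands.
- The arm moves only by the tool drive_tool, never from a script. Its argument "moves" is one flat list of numbers, 7 for each row, row after row: the finger opening in mm, from 0 to 93, then the shift along the tool's x, y, z in mm, then the turn, a rotation vector about the tool's x, y, z in degrees. A call has 1 to 8 rows; each row shifts and turns the commanded pose from where the row before left it, along the tool's axes as they then stand; what a row does not reach is not made up. A row lasts 1/10 s, in which the tool goes at most 50 mm and 8.59 degrees, less where a joint would pass 70% of its speed; a pose out of reach is approached as far as the arm can. A call is refused whole if a number of a shift passes 50 or a number of a turn 8.59, either way. A call with a gripper value outside its range is refused whole. The fingers move at their own pace and stop on an object; "grip_force" is the grip in N (left out, the last holds). Time passes only in rows, so rows that do not move let the fingers close. It gives the time, the measured TCP pose, the force, the opening and the grip force at its end, in the units of the state.
- robot.read_state(): the state, without advancing time (a new reading comes with each control period).
- robot.read_camera(name): name is "scene" or "top" or "wrist"; returns a dict with "color" (480x640x3 uint8, red, green, blue), "depth" (480x640 float32, m along the optical axis (not along the pixel's ray), 0 where there is no reading), "mtx" (3x3 intrinsics, pixels), "dist_coeffs" ([k1, k2, p1, p2, k3] as OpenCV has them; the pictures are not rectified), "R" (3x3) and "t" (3): a world point X has camera coordinates R X + t. Camera axes: x right, y down, z forward; pixel columns grow to the right and rows downward; lengths in m; the calibration is good to about 2 mm. A picture is of the moment at which its call begins.
- robot.close_job(): hands the job in; it is judged then, once.
The state is a dict: "t": time; "q": joint angles; "dq": joint speeds; "joint_torque": joint torques, N m; "tool_pos": TCP position; "orientation": TCP orientation; "force": force on the tool from outside, world axes, zero at the start; "wrist_torque": the same for the moment, N m; "opening": finger opening in m; "gripper_force": force on a finger pad.
Only numpy, scipy, OpenCV 4.12 (cv2) and the standard library are available. Lean on these libraries where they do the work, as an engineer would, in place of code of your own. Each camera call takes 0.05 s, during which the arm holds its last target. There are 200 camera calls.

## Working session

There is one attempt and no reset: what is moved stays moved. The work goes in short steps, Python scripts to look and compute and a tool call to move; the robot and the scene stay as the last step left them, time stands still between calls to the robot, and variables do not carry over. Pictures are saved under pics/ and viewed, at most 10 in all, crops included, and the job is handed in when it is done.

Besides the shell and the picture viewer there is one more tool, called after ">>>" as a command line: name --argument value ..., lists and objects as JSON in quotes. drive_tool: Moves the arm, as the interface text tells. Its arguments: {"type":"object","properties":{"moves":{"type":"array","items":{"type":"number"}},"grip_force":{"type":"number"}},"required":["moves"]}

```bash
mkdir -p pics; ls; cat > h.py <<'E'
import numpy as np, cv2
from plant import robot
def cam(n,save=None):
    c=robot.read_camera(n)
    if save: cv2.imwrite('pics/'+save,c['color'][:,:,::-1]); np.savez('pics/'+n+'.npz',**c)
    return c
def cloud(c):
    h,w=c['depth'].shape
    u,v=np.meshgrid(np.arange(w),np.arange(h))
    p=cv2.undistortPoints(np.stack([u,v],-1).reshape(-1,1,2).astype(np.float32),c['mtx'],c['dist_coeffs']).reshape(h,w,2)
    d=c['depth'][...,None]
    P=np.concatenate([p*d,d],-1)
    W=(P-c['t'])@c['R']
    W[c['depth']==0]=np.nan
    return W
E
python3 - <<'E'
from h import *
a=cam('scene','scene.png');b=cam('top','top.png')
print(robot.read_state()); print(a['mtx'],b['mtx'],b['R'],b['t'])
E
```

```text
pics
{'t': 0.1, 'q': array([-1.31241875e+00,  1.31094961e-01,  1.48913344e+00,  5.62602973e-06,
        1.52297694e+00, -8.53960880e-02]), 'dq': array([-0.00040389, -0.00179305, -0.00126348,  0.0011201 , -0.00016559,
       -0.00130468]), 'joint_torque': array([ 1.59569096e-03, -5.61347151e+01, -4.93091798e+01,  7.70515529e-02,
        2.92655913e-02, -5.73272791e-05]), 'tool_pos': array([ 0.20220085, -0.56470028,  0.40380681]), 'orientation': array([-3.09371411e+00, -5.37067972e-01,  2.09923491e-04]), 'force': array([ 0.01691488, -0.61387109,  0.00147134]), 'wrist_torque': array([ 0.03542797,  0.07685688, -0.03680375]), 'gripper_force': 0.0, 'opening': 0.09319911785292812}
[[449.81487449   0.         322.79371453]
 [  0.         449.81487449 237.33243216]
 [  0.           0.           1.        ]] [[622.72465109   0.         314.67933919]
 [  0.         622.72465109 243.60500698]
 [  0.           0.           1.        ]] [[ 1.65519537e-02 -9.99861699e-01  1.61761746e-03]
 [-9.97057857e-01 -1.66265975e-02 -7.48277155e-02]
 [ 7.48442622e-02 -3.74313315e-04 -9.97195165e-01]] [0.06462371 0.64477802 1.29929296]
```

View pics/scene.png

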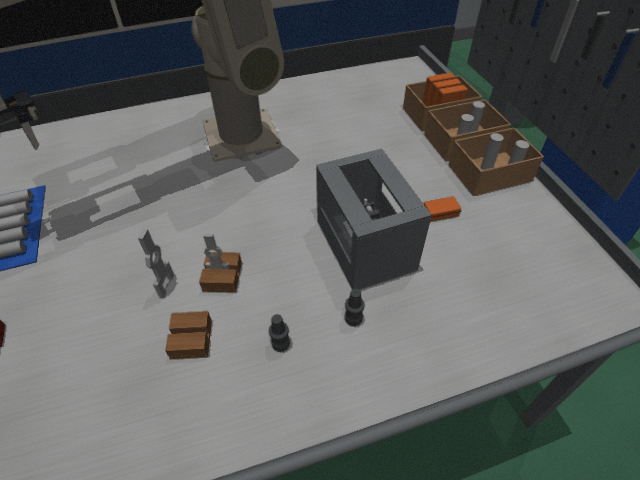

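View pics/top.png

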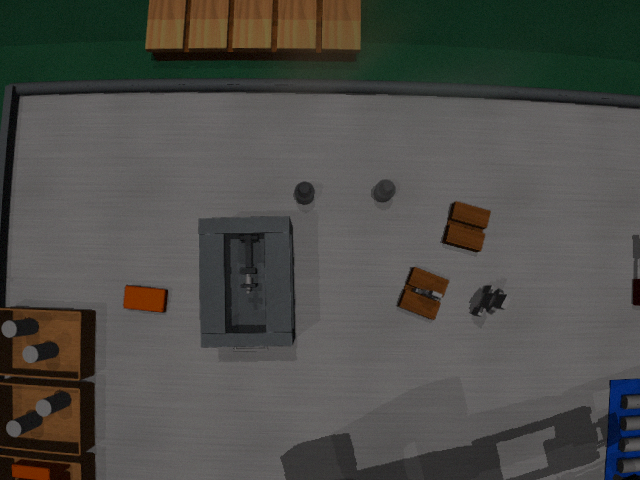

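Gauge candidates (top view): the one in the stand at (426,294) and a larger free-standing one at (487,300). Stands: (424,293) near and (466,227) far. I choose the gauge in the near stand. The hook in the cabinet is at (249,280) and points toward the image bottom (world -x).

```bash
python3 - <<'E'
from h import *
c=dict(np.load('pics/top.npz'));W=cloud(c)
def box(u0,u1,v0,v1): return W[v0:v1,u0:u1].reshape(-1,3)
def rect(P,zl,zh):
    P=P[(P[:,2]>zl)&(P[:,2]<zh)]; r=cv2.minAreaRect((P[:,:2]*1000).astype(np.float32)); print(len(P),r,'zmed',np.median(P[:,2])); return P
print('cab top');rect(box(190,305,205,360),.188,.203)
print('stand');rect(box(390,455,260,325),.034,.046)
print('gauge');P=rect(box(390,470,260,340),.06,.3);print(P[:,2].max())
T=P[P[:,2]>.12];print(len(T),T.mean(0))
print('other');P=rect(box(465,520,270,330),.06,.3);print(P[:,2].max())
H=box(215,275,225,340);H=H[(H[:,2]>.09)&(H[:,2]<.18)]
for i in range(225,340,3):
  r=W[i,226:272];print(i,' '.join('%3d'%(z*1000) for z in r[::3,2]), r[len(r)//2].round(3))
im=cv2.resize(c['color'][200:365,185:520,::-1],None,fx=2.35,fy=2.35,interpolation=2);cv2.imwrite('pics/c.png',cv2.convertScaleAbs(im,alpha=2))
E
```

```text
cab top
7772 ((559.231201171875, 204.56494140625), (240.9324951171875, 170.40309143066406), 2.429919719696045) zmed 0.1939709721576797
stand
1297 ((541.2774658203125, -157.13766479492188), (81.17825317382812, 91.06486511230469), 69.26573181152344) zmed 0.03898211379161401
gauge
128 ((539.7884521484375, -160.5740966796875), (41.194156646728516, 8.407393455505371), 69.15071105957031) zmed 0.12393434199610237
0.15524773856249444
66 [ 0.53971342 -0.15974374  0.14667292]
other
455 ((527.1761474609375, -287.5602722167969), (13.902310371398926, 54.567623138427734), 65.12864685058594) zmed 0.13116523763494098
0.19201140991323837
225 189 195 193 194 194 195 197 193 192 194 188 194 192 192 195 195 [0.664 0.198 0.194]
228 192 190 192 192 196 192 192 193 190 194 194 195 195 192 193 190 [0.658 0.198 0.195]
231 191 194 195 194 196 199 196 196 197 192 189 190 192 194 197 190 [0.652 0.198 0.195]
234   5   6   3   7   6 114 118 123 124 115 118  -1   1 190 194 193 [0.653 0.205 0.123]
237   6   5   6   4   4 115 116 126 123 112 118   3   4 193 194 192 [0.647 0.205 0.123]
240   6   1   3   6   5  97  98
[... 2254 characters left out ...]
   3   8   2   2   6   6   5   6   3   5   6   5   6   1 198 193 [0.483 0.214 0.006]
321   7   8   6   6   5   9   4   4   8   1   0   2   9   3 195 191 [0.476 0.213 0.006]
324   3   3   6   2   9   8   7   5   0   1   5   0   6   3 193 190 [0.47  0.213 0.008]
327   4   3   3   4   4  -1   4   7   3   5   7   0   2   2 191 193 [0.463 0.213 0.007]
330   4   3   8   5   5   6   3   5   4   3   3   4   4   4 190 195 [0.457 0.213 0.005]
333 195 195 191 195 193 192 194 195 193 192 191 198 193 193 192 193 [0.463 0.194 0.192]
336 191 196 191 194 194 193 193 191 191 191 191 191 196 192 192 194 [0.458 0.194 0.194]
339 192 193 192 191 191 197 194 193 189 192 198 193 192 192 196 189 [0.453 0.193 0.195]
```

View pics/c.png

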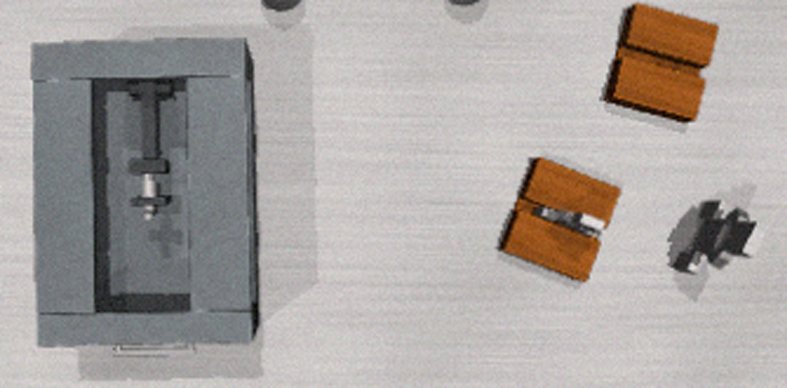

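The crop confirms the choice: the small gauge is in the near stand at crop (570,220), and the bigger free one is at (715,235). The hook tip is at crop (150,215) and the plate just above it.

```bash
cat >> h.py <<'E'
from scipy.spatial.transform import Rotation as Ro
def plan(xyz,yaw,open_,step=40,vert=None):
    """rows from the present pose to TCP xyz, tool-x yaw in deg, tool down; levels residual tilt"""
    s=robot.read_state();p=s['tool_pos'].copy();R=Ro.from_rotvec(s['orientation'])
    y=np.radians(yaw);T=Ro.from_matrix(np.array([[np.cos(y),np.sin(y),0],[np.sin(y),-np.cos(y),0],[0,0,-1]]).T)
    n=int(max(np.ceil(np.linalg.norm(xyz-p)*1000/step),np.ceil(np.degrees((R.inv()*T).magnitude())/7),1))
    p0=p.copy()
    for i in range(n):
        tgt=p0+(np.array(xyz)-p0)*(i+1)/n
        d=np.round(R.inv().apply(tgt-p)*1000,1 if n<3 else 0)
        w=np.round(np.degrees((R.inv()*T).as_rotvec())/(n-i),1)
        print(', '.join('%g'%v for v in [open_,*d,*w]),',')
        p=p+R.apply(d/1000);R=R*Ro.from_rotvec(np.radians(w))
    print('end',p.round(4),'err',((p-xyz)*1000).round(2),n)
E
python3 -c "
from h import *
plan([.5397,-.160,.365],69.2,93)"
```

```text
93, 32, -19, 3, -0, -0, -3.5 ,
93, 34, -17, 3, -0, -0, -3.5 ,
93, 35, -15, 2, -0, -0, -3.5 ,
93, 35, -13, 3, -0, -0, -3.5 ,
93, 36, -11, 3, -0, -0, -3.6 ,
93, 37, -8, 3, -0, -0, -3.5 ,
93, 37, -6, 3, -0, -0, -3.6 ,
93, 37, -4, 2, -0, -0, -3.5 ,
93, 38, -1, 3, -0, -0, -3.6 ,
93, 38, 0, 3, -0, -0, -3.5 ,
93, 37, 4, 3, -0, -0, -3.6 ,
93, 37, 5, 3, -0, -0, -3.5 ,
93, 37, 8, 2, -0, -0, -3.6 ,
93, 36, 10, 3, -0.1, -0.1, -3.5 ,
end [ 0.5396 -0.1604  0.3653] err [-0.07 -0.37  0.3 ] 14
```

>>> drive_tool --moves '[93,32,-19,3,0,0,-3.5,93,34,-17,3,0,0,-3.5,93,35,-15,2,0,0,-3.5,93,35,-13,3,0,0,-3.5,93,36,-11,3,0,0,-3.6,93,37,-8,3,0,0,-3.5,93,37,-6,3,0,0,-3.6,93,37,-4,2,0,0,-3.5]'

```text
t: 0.9
tool_pos: [0.3956, -0.3324, 0.3821]
orientation: [-2.869, -1.279, 0.0]
force: [0.6, -0.6, -0.2]
opening: 0.0933
gripper_force: 0.0
```

>>> drive_tool --moves '[93,38,-1,3,0,0,-3.6,93,38,0,3,0,0,-3.5,93,37,4,3,0,0,-3.6,93,37,5,3,0,0,-3.5,93,37,8,2,0,0,-3.6,93,36,10,3,0,0,-3.5,93,0,0,0,0,0,0,93,0,0,0,0,0,0]'

```text
t: 1.7
tool_pos: [0.5398, -0.1599, 0.3651]
orientation: [-2.584, -1.785, 0.002]
force: [-0.4, -0.7, 0.1]
opening: 0.0933
gripper_force: 0.0
```

```bash
python3 - <<'E'
from h import *
c=cam('wrist','w1.png');W=cloud(c)
m=(W[...,2]>.135)&(W[...,2]<.165)&(abs(W[...,0]-.54)<.04)&(abs(W[...,1]+.16)<.04)
P=W[m];print(len(P),P.mean(0),cv2.minAreaRect((P[:,:2]*1000).astype(np.float32)))
m=(W[...,2]>.06)&(W[...,2]<.13)&(abs(W[...,0]-.54)<.04)&(abs(W[...,1]+.16)<.04)
P=W[m];print(len(P),P.mean(0),cv2.minAreaRect((P[:,:2]*1000).astype(np.float32)))
s=robot.read_state();print(s['t'],s['tool_pos'],s['orientation'])
plan([.5397,-.160,.307],69.2,93)
E
```

```text
652 [ 0.54415554 -0.15915448  0.14989497] ((543.6126708984375, -160.9949951171875), (20.55824851989746, 7.878645420074463), 69.43670654296875)
400 [ 0.54814726 -0.14836989  0.10994328] ((548.682373046875, -147.3695068359375), (10.820261001586914, 7.928711891174316), 69.5363540649414)
1.75 [ 0.53939948 -0.16072839  0.36528276] [-2.58558558e+00 -1.78342856e+00  1.55675232e-03]
93, 0.4, 0, 29.1, -0, 0, -0 ,
93, 0.4, 0.1, 29.2, -0.1, 0, -0 ,
end [ 0.5397 -0.16    0.307 ] err [ 0.01 -0.02 -0.02] 2
```

View pics/w1.png

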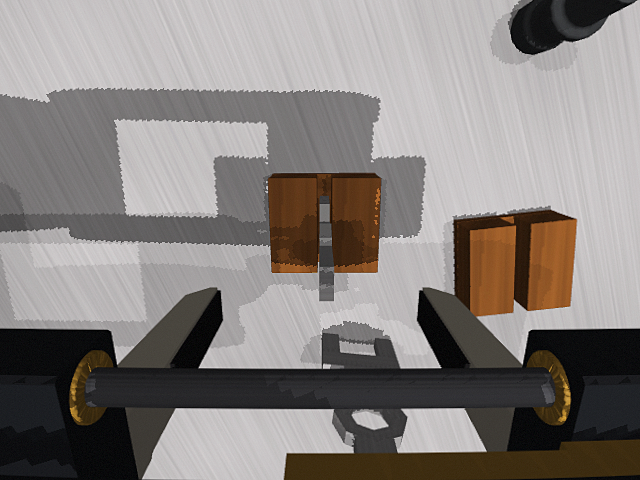

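The tab is at (326,280), about midway between the fingers and slightly right of centre, so I split the difference between the two measurements and descend.

```bash
python3 -c "
from h import *
plan([.5416,-.1608,.307],69.3,93,30)"
```

```text
93, 0.4, 1.1, 29.1, -0, 0, -0.1 ,
93, 0.3, 1, 29.2, -0.1, 0, -0 ,
end [ 0.5415 -0.1608  0.307 ] err [-0.06 -0.02 -0.02] 2
```

>>> drive_tool --moves '[93,0.4,1,29,0,0,0,93,0.3,1,29,0,0,0,93,0,0,0,0,0,0,20,0,0,0,0,0,0,20,0,0,0,0,0,0,20,0,0,0,0,0,0,20,0,0,0,0,0,0,20,0,0,0,0,0,0]' --grip_force 5

```text
t: 2.55
tool_pos: [0.542, -0.1607, 0.3086]
orientation: [2.585, 1.783, 0.001]
force: [0.3, -0.5, 0.6]
opening: 0.0578
gripper_force: 0.0
```

```bash
python3 - <<'E'
from h import *
s=robot.read_state();print(s['t'],s['tool_pos'],s['orientation'],s['force'],s['opening'])
c=cam('wrist','w2.png');cv2.imwrite('pics/w2c.png',c['color'][150:400,180:480,::-1].repeat(2,0).repeat(2,1))
W=cloud(c)
m=(W[...,2]>.143)&(W[...,2]<.165)&(abs(W[...,0]-.54)<.04)&(abs(W[...,1]+.16)<.04)
P=W[m];print(len(P),P.mean(0),cv2.minAreaRect((P[:,:2]*1000).astype(np.float32)))
E
```

```text
2.55 [ 0.54203377 -0.16074876  0.30860696] [2.58508935e+00 1.78330309e+00 1.22883680e-03] [ 0.25447694 -0.52721131  0.60358594] 0.05776702804350824
3542 [ 0.53917675 -0.15479238  0.15356511] ((538.7978515625, -159.82643127441406), (21.407503128051758, 81.35993194580078), 70.10482788085938)
```

View pics/w2c.png

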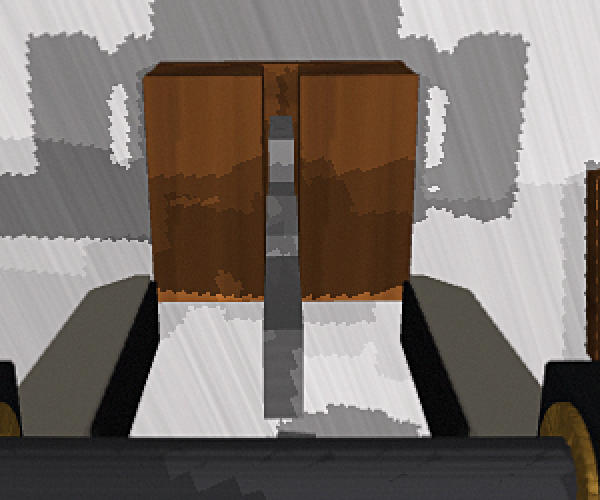

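The fingers (crop x 157 and 402) straddle the tab (283), off by under 1 mm. I'll close.

>>> drive_tool --moves '[20,0,0.6,1.5,0,0,0,12,0,0,0,0,0,0,4,0,0,0,0,0,0,4,0,0,0,0,0,0,4,0,0,0,0,0,0,4,0,0,0,0,0,0]' --grip_force 5

```text
t: 3.2
tool_pos: [0.5424, -0.1609, 0.3062]
orientation: [2.586, 1.784, 0.0]
force: [0.5, -0.1, -1.9]
opening: 0.0082
gripper_force: 5.0
```

>>> drive_tool --moves '[4,0,0,0,0,0,0,4,0,0,0,0,0,0,4,0,0,-15,0,0,0,4,0,0,-30,0,0,0,4,0,0,-40,0,0,0,4,0,0,-40,0,0,0,4,0,0,-40,0,0,0,4,0,0,-35,0,0,0]' --grip_force 45

```text
t: 4.0
tool_pos: [0.5419, -0.1607, 0.5095]
orientation: [2.585, 1.783, 0.001]
force: [1.7, 0.8, -1.9]
opening: 0.0076
gripper_force: 45.0
```

```bash
python3 - <<'E'
from h import *
s=robot.read_state();print(s['t'],s['tool_pos'],s['force'],s['opening'],s['gripper_force'])
plan([.5092,.2025,.530],92.4,4,40)
# refine cabinet/hook from top cloud in cabinet frame
W=cloud(dict(np.load('pics/top.npz'))).reshape(-1,3);W=W[~np.isnan(W[:,0])]
a=np.radians(2.43);d=W[:,:2]-[.5592,.2046]
x=(d@[np.cos(a),np.sin(a)])*1000;y=(d@[-np.sin(a),np.cos(a)])*1000;z=W[:,2]*1000
m=(abs(y)<25)&(abs(x)<40)&(z>80)&(z<180)
for lo in range(-30,30,2):
    k=m&(x>=lo)&(x<lo+2)
    if k.any(): print(lo,k.sum(),y[k].min().round(1),y[k].max().round(1),z[k].mean().round(1))
E
```

```text
4.0 [ 0.54185598 -0.16068791  0.50950252] [ 1.6686491   0.84927006 -1.8661266 ] 0.007632314378944257 44.997607469558716
4, 33, -16, -2, 0, 0, -2.3 ,
4, 33, -15, -2, 0, 0, -2.3 ,
4, 34, -13, -2, 0, 0, -2.3 ,
4, 35, -12, -2, 0, 0, -2.3 ,
4, 35, -10, -2, 0, 0, -2.3 ,
4, 35, -9, -2, 0, 0, -2.3 ,
4, 35, -8, -2, 0, 0, -2.4 ,
4, 36, -6, -3, 0, 0, -2.3 ,
4, 37, -5, -2, 0, 0, -2.4 ,
4, 36, -3, -2, 0.1, 0, -2.3 ,
end [0.5093 0.2026 0.5303] err [0.1  0.08 0.3 ] 10
-24 3 -0.6 3.0 140.0
-22 4 -3.3 2.5 143.4
-20 4 -3.3 3.1 141.5
-18 4 -3.0 3.0 140.6
-16 4 -2.0 3.6 133.8
-14 5 -3.1 3.6 132.5
-12 7 -3.1 13.8 128.9
-10 17 -14.8 14.4 137.6
-8 17 -14.7 14.6 137.3
-6 17 -14.6 14.6 135.9
-4 6 -4.8 4.7 136.8
-2 6 -5.0 5.1 135.4
0 6 -4.5 4.9 135.5
2 6 -4.5 5.1 134.7
4 6 -4.7 5.0 133.9
6 6 -5.0 5.1 134.7
8 6 -4.9 5.2 134.5
10 4 -3.2 2.8 134.2
12 4 -2.8 2.9 134.5
14 4 -2.9 2.8 133.6
16 16 -14.7 13.9 138.5
18 16 -15.0 13.8 138.2
20 15 -15.0 14.0 139.0
22 17 -15.0 13.7 137.8
24 19 -15.0 13.5 137.9
26 16 -13.2 13.8 138.1
28 6 -4.4 5.9 125.3
```

>>> drive_tool --moves '[4,33,-16,-2,0,0,-2.3,4,33,-15,-2,0,0,-2.3,4,34,-13,-2,0,0,-2.3,4,35,-12,-2,0,0,-2.3,4,35,-10,-2,0,0,-2.3,4,35,-9,-2,0,0,-2.3,4,35,-8,-2,0,0,-2.4,4,36,-6,-3,0,0,-2.3]'

```text
t: 4.8
tool_pos: [0.5156, 0.1305, 0.524]
orientation: [-2.264, -2.178, 0.0]
force: [1.6, 0.7, -2.4]
opening: 0.0079
gripper_force: 45.0
```

>>> drive_tool --moves '[4,37,-5,-2,0,0,-2.4,4,36,-3,-2,0,0,-2.3,4,0,0,0,0,0,0,4,0,0,0,0,0,0]'

```text
t: 5.2
tool_pos: [0.5094, 0.203, 0.5277]
orientation: [2.173, 2.269, -0.001]
force: [0.5, -0.4, -3.6]
opening: 0.0074
gripper_force: 45.0
```

```bash
cat >> h.py <<'E'
def cabst(off=.2112):
    s=robot.read_state();a=np.radians(2.43);p=s['tool_pos'];d=p[:2]-[.5592,.2046]
    R=Ro.from_rotvec(s['orientation']).as_matrix();f=s['force']
    u=np.array([np.cos(a),np.sin(a),0]);v=np.array([-np.sin(a),np.cos(a),0])
    print('t',s['t'],'cab x %.1f y %.1f eye z %.1f mm'%(d@u[:2]*1e3,d@v[:2]*1e3,(p[2]-off)*1e3),'yaw %.2f tilt'%np.degrees(np.arctan2(R[1,0],R[0,0])),(R[:2,2]*57.3).round(2),'F x %.2f y %.2f z %.2f'%(f@u,f@v,f[2]),'open',round(s['opening']*1e3,2),s['gripper_force'])
E
python3 - <<'E'
from h import *
cabst()
plan([.5092,.2025,.390],92.43,4,40)
c=cam('wrist','w3.png');W=cloud(c);
# gauge in the hand frame: points between fingers
s=robot.read_state();R=Ro.from_rotvec(s['orientation']).as_matrix()
L=(W.reshape(-1,3)-s['tool_pos'])@R*1000
k=(abs(L[:,0])<40)&(abs(L[:,1])<12)&(L[:,2]>150)&(L[:,2]<320)
L=L[k];print(len(L))
for lo in range(150,320,10):
    q=L[(L[:,2]>=lo)&(L[:,2]<lo+10)]
    if len(q)>3: print(lo,len(q),'x',q[:,0].min().round(1),q[:,0].max().round(1),'y',q[:,1].min().round(1),q[:,1].max().round(1))
c=cam('scene','s2.png');cv2.imwrite('pics/s2c.png',cv2.convertScaleAbs(cv2.resize(c['color'][0:320,230:480,::-1],None,fx=1.85,fy=1.85),alpha=1.8))
E
```

```text
t 5.2 cab x -49.9 y 0.5 eye z 316.5 mm yaw 92.49 tilt [-0.02 -0.03] F x 0.53 y -0.41 z -3.56 open 7.37 44.99891638755798
4, -0, -0, 34, -0, 0, 0 ,
4, -0, -0, 35, -0, 0, 0 ,
4, -0, -0, 34, -0, 0, 0 ,
4, -0, -0, 35, -0, 0, 0.1 ,
end [0.5093 0.2029 0.3897] err [ 0.14  0.41 -0.3 ] 4
4007
150 1539 x -10.0 11.3 y -12.0 12.0
160 609 x 7.7 11.2 y -12.0 12.0
170 503 x 7.7 11.3 y -12.0 11.9
180 318 x 7.7 11.0 y -11.8 11.8
190 291 x 9.9 17.3 y -3.4 4.0
200 221 x 15.4 21.1 y -3.6 4.2
210 30 x 19.4 21.1 y -3.6 4.2
240 63 x 12.3 13.1 y -3.7 4.3
250 303 x 12.2 27.0 y -3.2 3.9
260 35 x 26.4 27.1 y -3.3 4.0
270 36 x 26.3 26.9 y -3.4 4.1
280 35 x 26.4 27.0 y -3.6 4.2
290 23 x 26.5 26.9 y -3.7 4.3
```

View pics/s2c.png

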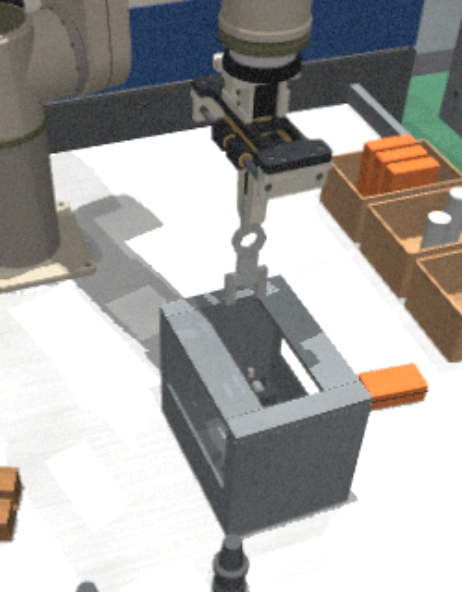

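The crop shows the gauge hanging vertical at (245,260) above the near part of the opening. Descending.

>>> drive_tool --moves '[4,-1,0,30,0,0,0,4,0,0,35,0,0,0,4,0,0,35,0,0,0,4,0,0,35,0,0,0,4,0,0,25,0,0,0,4,0,0,15,0,0,0,4,0,0,6,0,0,0,4,0,0,0,0,0,0]'

```text
t: 6.1
tool_pos: [0.51, 0.2008, 0.3463]
orientation: [-2.175, -2.266, 0.001]
force: [0.2, -0.1, -3.1]
opening: 0.0078
gripper_force: 45.0
```

```bash
python3 - <<'E'
from h import *
cabst()
c=cam('wrist','w4.png');W=cloud(c).reshape(-1,3);W=W[~np.isnan(W[:,0])]
s=robot.read_state();R=Ro.from_rotvec(s['orientation']).as_matrix()
L=(W-s['tool_pos'])@R*1000
k=(abs(L[:,0])<20)&(L[:,1]>14)&(L[:,1]<70)&(L[:,2]>190)&(L[:,2]<235);print(k.sum())
L=L[k]
for lo in range(14,70,2):
    q=L[(L[:,1]>=lo)&(L[:,1]<lo+2)]
    if len(q)>3: print(lo,len(q),'x',q[:,0].min().round(1),q[:,0].max().round(1),'z',np.percentile(q[:,2],[2,50]).round(1))
E
```

```text
t 6.1 cab x -49.3 y -1.7 eye z 135.1 mm yaw 92.34 tilt [-0.02 -0.01] F x 0.24 y -0.13 z -3.12 open 7.84 44.99908804893494
3097
26 5 x 0.3 2.2 z [206.2 206.7]
28 61 x -1.6 4.9 z [203.6 205.3]
30 82 x -1.9 5.6 z [202.5 204.7]
32 71 x -2.2 5.6 z [203.2 205.2]
34 52 x -0.6 5.4 z [203.7 208. ]
36 43 x -2.1 5.5 z [210.8 213. ]
38 96 x -2.5 5.5 z [211.5 214.4]
40 484 x -13.6 16.6 z [207.6 214.9]
42 249 x -13.7 16.9 z [207.1 208.4]
44 244 x -13.4 16.8 z [207.  208.4]
46 124 x -13.2 16.4 z [207.  208.7]
48 73 x -3.6 7.3 z [209.4 211.1]
50 84 x -3.5 7.5 z [209.1 211. ]
52 81 x -3.2 7.4 z [209.6 211.1]
54 82 x -3.5 7.4 z [209.5 211.2]
56 84 x -3.5 7.4 z [209.3 211.2]
58 83 x -3.1 7.5 z [209.3 211.5]
60 51 x -3.8 7.6 z [209.8 211. ]
62 58 x -2.6 5.5 z [211.5 212.8]
64 50 x -2.8 5.6 z [211.4 213.1]
66 690 x -13.5 16.6 z [207.6 214.9]
68 250 x -13.4 16.9 z [207.  208.3]
```

View pics/w4.png

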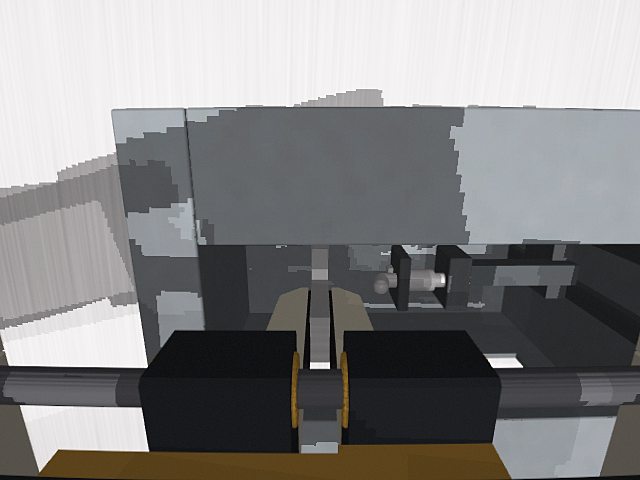

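Hook tip at (380,285), plate at (400,275). Measured relative to the hand, the hook is 0.9 mm off sideways and the height is right.

>>> drive_tool --moves '[4,0.9,6,0,0,0,0,4,0,7,0,0,0,0,4,0,5,0,0,0,0,4,0,2,0,0,0,0,4,0,1,0,0,0,0,4,0,1,0,0,0,0,4,0,1,0,0,0,0]'

```text
t: 6.85
tool_pos: [0.5328, 0.2032, 0.3461]
orientation: [-2.174, -2.267, 0.0]
force: [-0.3, -0.1, -2.9]
opening: 0.0077
gripper_force: 45.0
```

```bash
python3 -c "
from h import *
cabst()"
```

```text
t 6.85 cab x -26.5 y -0.2 eye z 134.9 mm yaw 92.40 tilt [-0.02 -0.01] F x -0.33 y -0.05 z -2.93 open 7.68 44.99908089637756
```

>>> drive_tool --moves '[4,0,1,0,0,0,0,4,0,1,0,0,0,0,4,0,1,0,0,0,0,4,0,0,0,0,0,0]'

```text
t: 7.25
tool_pos: [0.5359, 0.2034, 0.3463]
orientation: [2.174, 2.267, 0.0]
force: [-0.2, -0.7, -3.3]
opening: 0.0077
gripper_force: 45.0
```

Travel is past the tip with no contact, so the eye is over it. Next I feel for the plate.

>>> drive_tool --moves '[4,0,2,0,0,0,0,4,0,2,0,0,0,0,4,0,1,0,0,0,0,4,0,1,0,0,0,0,4,0,1,0,0,0,0,4,0,0,0,0,0,0,4,0,0,0,0,0,0]'

```text
t: 7.95
tool_pos: [0.5428, 0.2036, 0.3462]
orientation: [-2.174, -2.267, 0.0]
force: [-0.6, 0.2, -2.5]
opening: 0.0073
gripper_force: 45.0
```

>>> drive_tool --moves '[4,0,1,0,0,0,0,4,0,1,0,0,0,0,4,0,0,0,0,0,0]'

```text
t: 8.25
tool_pos: [0.5447, 0.2038, 0.3462]
orientation: [-2.174, -2.267, 0.001]
force: [-2.1, 0.2, -2.3]
opening: 0.0078
gripper_force: 45.0
```

>>> drive_tool --moves '[4,0,1,0,0,0,0,4,0,1,0,0,0,0,4,0,0,0,0,0,0]'

```text
t: 8.55
tool_pos: [0.5467, 0.2038, 0.3461]
orientation: [-2.174, -2.267, 0.001]
force: [-3.2, 0.4, -1.9]
opening: 0.0074
gripper_force: 45.0
```

>>> drive_tool --moves '[4,0,1,0,0,0,0,4,0,1,0,0,0,0,4,0,1,0,0,0,0,4,0,1,0,0,0,0,4,0,1,0,0,0,0,4,0,0,0,0,0,0]'

```text
t: 9.15
tool_pos: [0.5516, 0.2041, 0.3461]
orientation: [-2.174, -2.267, 0.002]
force: [-6.2, 0.2, -0.1]
opening: 0.0075
gripper_force: 45.0
```

>>> drive_tool --moves '[4,0,1,0,0,0,0,4,0,0,0,0,0,0,4,0,0,0,0,0,0]'

```text
t: 9.45
tool_pos: [0.5525, 0.2041, 0.3461]
orientation: [-2.174, -2.267, 0.002]
force: [-6.3, -0.7, 0.3]
opening: 0.0077
gripper_force: 45.0
```

```bash
python3 - <<'E'
from h import *
cabst()
c=cam('wrist','w5.png');W=cloud(c).reshape(-1,3);W=W[~np.isnan(W[:,0])]
s=robot.read_state();R=Ro.from_rotvec(s['orientation']).as_matrix()
L=(W-s['tool_pos'])@R*1000
k=(abs(L[:,0])<20)&(L[:,1]>-20)&(L[:,1]<40)&(L[:,2]>190)&(L[:,2]<235)
L=L[k]
for lo in range(-20,40,1):
    q=L[(L[:,1]>=lo)&(L[:,1]<lo+1)]
    if len(q)>3: print(lo,len(q),'x',q[:,0].min().round(1),q[:,0].max().round(1),'z',np.percentile(q[:,2],[2,50]).round(1))
E
```

```text
t 9.45 cab x -6.7 y -0.2 eye z 134.9 mm yaw 92.40 tilt [-0.09 -0.01] F x -6.33 y -0.46 z 0.27 open 7.72 45.00609755516052
-14 8 x -0.2 2.6 z [203.5 204.6]
-13 12 x 1.1 3.4 z [201.9 203.8]
-12 16 x 1.4 3.8 z [202.5 205.4]
-11 19 x 1.8 4.2 z [201.8 205.1]
-10 23 x 2.2 4.4 z [202.1 206.7]
-9 24 x 2.0 4.2 z [203.2 207.5]
-8 24 x 1.7 4.4 z [203.4 208.1]
-7 24 x 1.1 3.9 z [204.6 209.5]
-6 30 x -2.1 4.2 z [206.  211.2]
-5 15 x -2.6 3.9 z [209.8 212. ]
-4 40 x 3.1 19.6 z [190.8 198.4]
-3 68 x 9.4 19.8 z [190.3 198.2]
-2 67 x 9.4 20.0 z [191.3 199.5]
-1 67 x 9.2 19.9 z [191.3 198.6]
0 67 x 9.5 19.8 z [191.2 199.2]
1 65 x 9.4 20.0 z [191.7 199. ]
2 65 x 9.3 20.0 z [192.5 199.9]
3 67 x 9.4 19.9 z [190.6 199. ]
4 28 x 9.2 18.3 z [192.  197.5]
5 42 x -2.5 4.4 z [210.4 212.8]
6 36 x -2.5 4.1 z [210.  212.6]
7 95 x -0.4 15.0 z [206.6 212.3]
8 76 x 0.6 15.5 z [205.6 207.3]
9 77 x 0.1 15.2 z [205.8 207.4]
10 78 x 0.5 15.5 z [205.6 207.1]
11 76 x -0.2 15.4 z [205.8 207.2]
12 76 x -0.1 15.2 z [205.9 207.3]
13 20 x -1.4 14.1 z [208.6 210. ]
14 36 x -1.4 6.2 z [208.2 209.7]
15 38 x -1.9 6.3 z [208.3 209.7]
16 37 x -2.5 6.5 z [207.8 209.5]
17 38 x -2.6 5.8 z [208.  209.5]
18 41 x -3.6 6.2 z [208.1 209.7]
19 39 x -4.3 6.3 z [208.2 209.7]
20 38 x -4.6 6.0 z [208.3 210.2]
21 42 x -4.6 6.1 z [208.2 210. ]
22 37 x -4.3 6.2 z [208.  209.8]
23 44 x -5.1 6.3 z [208.1 209.9]
24 41 x -4.6 6.3 z [207.9 209.9]
25 241 x -14.2 15.0 z [206.1 213.2]
26 137 x -15.1 15.3 z [205.6 207.1]
27 118 x -14.4 15.4 z [205.9 206.9]
28 119 x -14.7 15.4 z [205.5 206.9]
29 124 x -14.6 15.4 z [205.6 206.9]
30 122 x -14.4 15.4 z [205.9 207. ]
31 128 x -14.4 15.4 z [205.7 207.1]
32 119 x -14.6 15.4 z [205.5 206.9]
33 125 x -14.4 15.6 z [205.7 207.1]
34 121 x -14.5 15.5 z [205.7 206.9]
35 117 x -14.2 15.7 z [205.7 207.1]
36 120 x -14.6 15.4 z [205.8 207.1]
37 41 x -13.6 15.1 z [206.2 207.3]
```

>>> drive_tool --moves '[4,0,1,0,0,0,0,4,0,0.5,0,0,0,0,4,0,0,0,0,0,0,4,0,0,0,0,0,0]'

```text
t: 9.9
tool_pos: [0.5539, 0.2042, 0.3461]
orientation: [-2.174, -2.267, 0.002]
force: [-7.3, 0.0, 0.9]
opening: 0.008
gripper_force: 45.0
```

>>> drive_tool --moves '[4,0,0,1,0,0,0,4,0,0,0,0,0,0,4,0,0,0,0,0,0]'

```text
t: 10.2
tool_pos: [0.5538, 0.2042, 0.345]
orientation: [-2.173, -2.267, 0.002]
force: [-7.9, -0.4, 0.5]
opening: 0.0077
gripper_force: 45.0
```

>>> drive_tool --moves '[4,0,0,1,0,0,0,4,0,0,1,0,0,0,4,0,0,0,0,0,0]'

```text
t: 10.5
tool_pos: [0.5538, 0.2042, 0.3429]
orientation: [-2.173, -2.267, 0.002]
force: [-6.8, 0.0, 0.3]
opening: 0.0077
gripper_force: 45.0
```

>>> drive_tool --moves '[4,0,0,1,0,0,0,4,0,0,1,0,0,0,4,0,0,0,0,0,0]'

```text
t: 10.8
tool_pos: [0.5538, 0.2042, 0.3409]
orientation: [-2.173, -2.267, 0.002]
force: [-7.5, -0.6, -0.5]
opening: 0.0075
gripper_force: 45.0
```

>>> drive_tool --moves '[4,0,0,1,0,0,0,4,0,0,1,0,0,0,4,0,0,1,0,0,0,4,0,0,0,0,0,0]'

```text
t: 11.2
tool_pos: [0.554, 0.2042, 0.3379]
orientation: [-2.174, -2.267, 0.002]
force: [-6.2, -0.7, -1.2]
opening: 0.0076
gripper_force: 45.0
```

>>> drive_tool --moves '[4,0,0,1,0,0,0,4,0,0,1,0,0,0,4,0,0,0,0,0,0]'

```text
t: 11.5
tool_pos: [0.554, 0.2042, 0.336]
orientation: [-2.174, -2.267, 0.001]
force: [-6.1, -0.4, -1.2]
opening: 0.0074
gripper_force: 45.0
```

>>> drive_tool --moves '[4,0,0,1,0,0,0,4,0,0,0,0,0,0,4,0,0,0,0,0,0]'

```text
t: 11.8
tool_pos: [0.5541, 0.2042, 0.3351]
orientation: [-2.174, -2.267, 0.001]
force: [-5.6, -0.8, 0.0]
opening: 0.0072
gripper_force: 45.0
```

>>> drive_tool --moves '[4,0,0,0.5,0,0,0,4,0,0,0,0,0,0,4,0,0,0,0,0,0]'

```text
t: 12.1
tool_pos: [0.5541, 0.2042, 0.3351]
orientation: [-2.174, -2.267, 0.001]
force: [-7.3, -0.6, 1.4]
opening: 0.0076
gripper_force: 45.0
```

>>> drive_tool --moves '[4,0,0,0.5,0,0,0,4,0,0,0,0,0,0,4,0,0,0,0,0,0]'

```text
t: 12.4
tool_pos: [0.5542, 0.2042, 0.335]
orientation: [-2.174, -2.267, 0.0]
force: [-8.2, -1.0, 4.2]
opening: 0.0077
gripper_force: 45.0
```

>>> drive_tool --moves '[4,0,0,-0.5,0,0,0,4,0,-0.6,0,0,0,0,4,0,-0.6,0,0,0,0,4,0,0,0,0,0,0,4,0,0,0,0,0,0]'

```text
t: 12.9
tool_pos: [0.5532, 0.2041, 0.335]
orientation: [2.174, 2.267, 0.001]
force: [-3.4, 0.8, 1.6]
opening: 0.0079
gripper_force: 45.0
```

```bash
python3 - <<'E'
from h import *
cabst()
c=cam('wrist','w6.png');W=cloud(c).reshape(-1,3);W=W[~np.isnan(W[:,0])]
s=robot.read_state();R=Ro.from_rotvec(s['orientation']).as_matrix()
L=(W-s['tool_pos'])@R*1000
k=(abs(L[:,0])<20)&(L[:,1]>-20)&(L[:,1]<14)&(L[:,2]>185)&(L[:,2]<235)
L=L[k]
for lo in np.arange(-18,14,.5):
    q=L[(L[:,1]>=lo)&(L[:,1]<lo+.5)]
    if len(q)>3: print(lo,len(q),'x',q[:,0].min().round(1),q[:,0].max().round(1),'z',np.percentile(q[:,2],[2,50]).round(1))
E
```

```text
t 12.9 cab x -6.0 y -0.2 eye z 123.8 mm yaw 92.40 tilt [0.03 0.01] F x -3.40 y 0.96 z 1.55 open 7.86 45.00104248523712
-12.0 4 x 3.0 3.9 z [196.7 199. ]
-11.5 5 x 3.2 3.8 z [198.7 201.1]
-11.0 4 x 3.6 4.2 z [197.1 200.3]
-10.5 5 x 3.5 4.2 z [197.2 200.3]
-10.0 5 x 3.7 4.4 z [198.7 202.1]
-9.5 4 x 3.3 4.3 z [200.6 200.7]
-9.0 7 x 3.4 9.0 z [185.5 201.1]
-8.5 6 x 3.3 8.4 z [188.2 202. ]
-8.0 6 x 3.3 9.0 z [187.  201.8]
-7.5 5 x 2.5 3.8 z [201.7 202.4]
-7.0 6 x 3.0 8.6 z [187.9 202.2]
-6.5 5 x 2.6 3.9 z [200.2 203. ]
-6.0 6 x 2.6 9.0 z [187.1 202.5]
-5.5 6 x 3.1 8.9 z [187.2 201.7]
-5.0 13 x 1.6 8.6 z [185.3 200.6]
-4.5 9 x 1.9 7.6 z [187.5 201.5]
-4.0 4 x 7.1 9.7 z [186.7 191. ]
-3.5 29 x 9.4 17.1 z [186.  196.5]
-3.0 30 x 9.4 16.8 z [186.9 196.4]
-2.5 30 x 9.6 16.9 z [185.5 196.3]
-2.0 29 x 9.0 17.0 z [186.  196.4]
-1.5 28 x 9.4 17.2 z [187.2 196.4]
-1.0 28 x 9.5 17.2 z [187.  196.3]
-0.5 29 x 9.3 17.2 z [185.4 196.5]
0.0 29 x 9.5 17.3 z [186.  196.1]
0.5 28 x 9.1 17.2 z [186.9 196.6]
1.0 27 x 9.3 17.5 z [185.8 196.5]
1.5 29 x 9.6 17.1 z [185.8 196.5]
2.0 28 x 9.5 17.5 z [186.6 195.9]
2.5 29 x 9.5 17.0 z [185.4 195.7]
3.0 28 x 9.4 17.2 z [186.4 196.6]
3.5 28 x 9.4 17.2 z [186.6 196.5]
4.0 28 x 9.6 17.1 z [186.  196.4]
4.5 30 x 4.5 15.1 z [191.1 196.8]
5.0 31 x 3.7 15.3 z [194.9 196.1]
5.5 36 x 3.6 15.1 z [186.6 196. ]
6.0 29 x 5.2 15.2 z [191.2 196.3]
6.5 30 x 4.8 15.3 z [190.5 196.3]
7.0 29 x 5.0 15.4 z [190.2 196.2]
7.5 30 x 5.3 15.2 z [195.  196.3]
8.0 29 x 4.9 15.4 z [190.7 196.3]
8.5 29 x 5.4 15.5 z [190.7 196.2]
9.0 29 x 5.0 15.2 z [191.  196.1]
9.5 30 x 5.1 15.1 z [191.2 196.4]
10.0 27 x 4.8 14.9 z [191.2 196.4]
10.5 6 x 3.9 5.6 z [199.2 200.3]
11.0 12 x 3.3 6.3 z [199.2 201.6]
11.5 8 x 3.3 5.9 z [199.2 200. ]
12.0 10 x 3.4 6.1 z [199.  200.8]
12.5 9 x 2.5 6.0 z [198.8 199.9]
13.0 12 x 3.0 6.2 z [197.8 201. ]
13.5 12 x 2.7 5.9 z [199.  200.8]
```

View pics/w6.png

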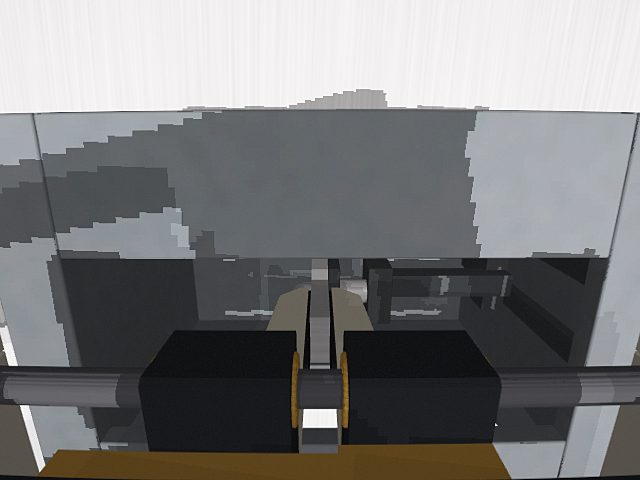

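The plate is now flush with the gauge face (tool y 4.5 vs 4.2), so the boss has clicked in. In the picture the plate lies against the gauge at (335,270). Releasing.

>>> drive_tool --moves '[4,0,-0.3,0,0,0,0,10,0,0,0,0,0,0,20,0,0,0,0,0,0,34,0,0,0,0,0,0,34,0,0,0,0,0,0]' --grip_force 10

```text
t: 13.45
tool_pos: [0.5531, 0.204, 0.3349]
orientation: [2.174, 2.267, 0.001]
force: [0.3, 0.4, -0.1]
opening: 0.0293
gripper_force: 0.0
```

>>> drive_tool --moves '[34,0,0,-5,0,0,0,34,0,0,-15,0,0,0,34,0,0,-35,0,0,0,34,0,0,-45,0,0,0,34,0,0,-45,0,0,0,34,0,0,-25,0,0,0,34,0,0,0,0,0,0]'

```text
t: 14.15
tool_pos: [0.553, 0.2041, 0.5123]
orientation: [2.171, 2.263, 0.014]
force: [-0.1, 0.1, 0.3]
opening: 0.0339
gripper_force: 0.0
```

```bash
python3 - <<'E'
from h import *
cabst()
def hook(n):
    c=cam('wrist' if n=='wrist' else 'top',n+'z.png')
    W=cloud(c).reshape(-1,3);W=W[~np.isnan(W[:,0])]
    a=np.radians(2.43);d=W[:,:2]-[.5592,.2046]
    x=(d@[np.cos(a),np.sin(a)])*1000;y=(d@[-np.sin(a),np.cos(a)])*1000;z=W[:,2]*1000
    m=(abs(y)<35)&(abs(x)<40)&(z>145)&(z<182)
    print(n,m.sum(),'tab x',np.percentile(x[m],[3,50,97]).round(1),'y',np.percentile(y[m],[3,97]).round(1),'z',np.percentile(z[m],98).round(1))
    for zl in (145,155,165,175):
        k=m&(z>=zl)&(z<zl+10)
        if k.sum()>3: print(zl,k.sum(),x[k].mean().round(1),y[k].mean().round(1))
    return c
hook('wrist');c=hook('top')
cv2.imwrite('pics/fin.png',cv2.convertScaleAbs(np.hstack([cv2.imread('pics/wristz.png')[:,100:540],cv2.resize(cv2.imread('pics/topz.png')[200:360,180:320],(420,480))])[:,:800],alpha=1.8))
E
```

```text
t 14.15 cab x -6.2 y -0.2 eye z 301.1 mm yaw 92.40 tilt [0.6  0.16] F x -0.09 y 0.06 z 0.33 open 33.88 0.0
wrist 314 tab x [-11.8  -8.4  -4.2] y [-9.9  9.7] z 181.6
145 22 -8.4 9.6
155 22 -8.6 9.6
165 21 -8.2 9.5
175 249 -8.0 0.1Traceback (most recent call last):
  File "<stdin>", line 14, in <module>
  File "<stdin>", line 9, in hook
    return _quantile_unchecked(
        a, q, axis, out, overwrite_input, method, keepdims, weights)
    return _ureduce(a,
                    func=_quantile_ureduce_func,
    ...<5 lines>...
                    overwrite_input=overwrite_input,
                    method=method)
    r = func(a, **kwargs)
    result = _quantile(arr,
                       quantiles=q,
    ...<2 lines>...
                       out=out,
                       weights=wgt)
    slices_having_nans = np.isnan(arr[-1, ...])
                                  ~~~^^^^^^^^^
IndexError: index -1 is out of bounds for axis 0 with size 0
```

The gauge hangs upright (x −8.0 to −8.6 at all heights, tab top at 181 mm as expected when home). The arm is clear, so I let it settle and hand in.

>>> drive_tool --moves '[34,0,0,0,0,0,0,34,0,0,0,0,0,0,34,0,0,0,0,0,0,34,0,0,0,0,0,0,34,0,0,0,0,0,0]'

```text
t: 14.75
tool_pos: [0.5528, 0.2041, 0.5043]
orientation: [-2.174, -2.267, 0.001]
force: [-0.4, 0.4, -0.0]
opening: 0.0337
gripper_force: 0.0
```

```bash
python3 -c "
from plant import robot
print(robot.close_job())"
```

```text
the job is handed in; nothing more can be done
None
```

The gauge hangs upright and fully home on the hook, with the boss in its eye by the wrist-camera depth. The arm is clear and the job was handed in at about 15 s, with no verdict returned.

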